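Clear the specimen carrier out of the way and shut the specimen cabinet

ROBOT

A 7-joint arm with a two-finger parallel gripper is mounted at the origin on the work surface. World frame = base frame: x ahead of the robot, y to its left, z up, the work surface at z = 0. Lengths are in m, angles in rad, forces in N, time in s.
With the tool pointing down it reaches from about 0.35 to 0.9 m from the base axis. Payload 7.2 kg.
Tool frame: the origin (TCP) lies between the finger pads; the fingertips stand 8 mm ahead of it and the grasp point (between the pads) lies 11 mm behind it; z points along the fingers, y is the direction in which the jaws open and shut (so a half turn about z gives the same grasp; the last joint's range is limited). The gripper opens to 85 mm and grips with 20 to 120 N. Pads are 22 mm wide; open, the fingers measure 114 mm over their backs; the gripper's body (76 mm by 85 mm) begins 54 mm behind the grasp point. The pads swing forward as they close: fully open they stand 13 mm farther back than shut.
Start: joints at [1.035, 0.411, -0.013, 1.596, 0.006, 1.134, -0.082], TCP at [0.282, -0.558, 0.239] pointing down, gripper open.
Joint ranges: [-2.95, 2.95], [-0.29, 1.99], [-1.47, 1.44], [0.14, 2.54], [-1.03, 4.17], [0.13, 1.85], [-2.86, 2.86]. Speed limits (rad/s): [2.39, 2.39, 3.01, 3.01, 3.14, 3.14, 3.14].

INTERFACE

Orientations are given as a 3x3 rotation matrix whose columns are the frame's x, y, z axes.
In Python, from workcell import bot gives the robot as it stands. The module is installed in compiled form; this text tells all that it offers.
- The arm moves only by the shell command python3 -m pendant 'ROWS' [FORCE]. ROWS is a JSON object of lists of equal length, an entry for each row: "offset": the shift along the tool's x, y, z in mm, a list of three; "twist": the turn, a rotation vector about the tool's x, y, z in rad, a list of three; "grip": the opening in per cent of the stroke, from 0 (shut) to 100 (fully open). In form: {"offset": [[dx, dy, dz], ...], "twist": [[ax, ay, az], ...], "grip": [grip, ...]}. A call has exactly 10 rows; each row is the pose to reach, as a shift and turn from the pose commanded when the call began, along the tool's axes at that moment; what a row does not reach only later rows make up. A row lasts 1/10 s, in which the tool goes at most 50 mm and 8.59 degrees, less where a joint would pass 70% of its speed; a pose out of reach is approached as far as the arm can. A call with a gripper value outside its range is refused whole. The fingers move at their own pace and stop on an object; FORCE is the grip in N (left out, the last holds). Time passes only in rows, so rows that repeat a pose let the fingers close, or fill a call up. It gives the time, the measured TCP pose, the force and the opening at its end, in the units of the state.
- bot.sense(): the state, without advancing time (a new reading comes with each control period).
- bot.capture(name): name is "scene" or "top" or "wrist"; returns a dict with "image" (400x640x3 uint8, red, green, blue), "camera_matrix" (3x3 intrinsics, pixels), "extrinsics" (4x4, takes a point from world to camera coordinates). Camera axes: x right, y down, z forward; pixel columns grow to the right and rows downward; lengths in m; the calibration is good to about 2 mm. The wrist camera is an equidistant fisheye: a pixel r from the principal point sees the ray r / f radians off the axis. A picture is of the moment at which its call begins. There is no depth.
- bot.close_job(): hands the job in, once; it reports no verdict.
The state is a dict: "clock": time; "joint_positions": joint angles; "dq": joint speeds; "joint_torque": joint torques, N m; "tool_pos": TCP position; "orientation": TCP orientation; "contact_force": force on the tool from outside, world axes, zero at the start; "ft_torque": the same for the moment, N m; "gripper_width": finger opening in m.
Only numpy, scipy, OpenCV 4.12 (cv2) and the standard library are available. Lean on these libraries where they do the work, as an engineer would, in place of code of your own. Each camera call takes 0.05 s, during which the arm holds its last target. There are 200 camera calls.

TASK

Lift the orange specimen carrier by its handle off the stand in front of the open cabinet and set it down gently, upright and wholly on the blue pad. Then push the cabinet door gently shut, without slamming it, until it snaps home on its catch and stays closed. Do not tip or drop the carrier, and leave everything else on the desk where it is.

Things in the scene. Friction and masses are not known exactly. Their poses are not given: they have to be found in the camera images.
- cabinet: white bench-top specimen cabinet, fixed, 260 deep (own x), 240 wide (own y), 330 high. Origin: centre of its underside; own -x is its front, z up. Its control head (heights 260 to 330) reaches own x = -200, overhanging the closed door's outer face (own x = -150) by 50, so the end of the push must come slantwise under it, tool tilted about 40 degrees.
- cab_door (a joint): door angle, rad: 0 = shut, up to 1.75 open; stays where left. A sprung catch resists from about 0.08 (push 5 to 12 N); past 0.035 it pulls the door home and holds it. White door 240 wide, 200 high (heights 55 to 255), 20 thick; a blue grip strip stands 12 proud of the outer face along the free edge (215 to 229 from the hinge).
- door_hinge (a point): on the door's vertical hinge axis, at its lower edge (height 55), in the plane of the outer face; turns with the door. Own -y runs along the door to the free edge, own -x is the outer face's outward normal. It lies at x -150, y +120 in the cabinet's frame.
- door_push (a point): point on the door's outer face, 160 mm from the hinge axis, height 105: a good place to push. Same axes as door_hinge, turns with the door.
- carrier: orange specimen carrier, loose, 0.35 to 0.7 kg: upright can 80 across, white lid 86 across with top at 145, rigid black arched handle: bar 16 x 78 x 16 along own y, centre 186 above the underside, 33 free under it, posts at own y = +/-36. Origin: centre of its underside. At first it stands in the door's swing.
- carrier_grip (a point): centre of the carrier's handle bar; the bar runs along own y, grip it across own x (16 mm).
- stand: fixed round steel stand, 108 across, top face at 30 with four small lugs to 37 that surround the carrier's foot; origin: centre of its underside. The door passes over it.
- pad: fixed square blue pad, 170 x 170 x 6 thick, edges along own x and y; origin: centre of its underside on the desk.
- tube_rack: white rack with purple-capped sample tubes, 80 x 200 x 106 high, loose bystander, leave alone; origin: centre of its underside
- mouse: black computer mouse, 100 x 60 x 32 high, loose bystander, leave alone; origin: centre of its underside
- scanner: black barcode scanner on its grey foot, 110 long, 113 high, loose bystander, leave alone; origin: centre of its underside
- bottle: white disinfectant bottle with blue cap, 68 across, 170 high, loose bystander, leave alone; origin: centre of its underside
Not all that is in view belongs to the job. Of the things shaped like the pad, the blue one is meant.

How it is judged:
On the way, in this order (a step that is already met when the one before it is completed fails the run):
1. the carrier stands upright and released on the blue pad (x of carrier in the frame of pad between -0.05 and 0.05 m and y of carrier in the frame of pad between -0.05 and 0.05 m and z of carrier in the frame of pad below 0.012 m and angle between carrier's own z axis and vertical below 0.1 rad and linear speed of carrier below 0.03 m/s and contact force between the fingers and carrier below 0.2 N), for 0.2 s.
2. the door is pushed shut and seated on its catch (value of joint cab_door below 0.015 rad), for 0.2 s.
At the end, for the whole second after the job is handed in: The carrier stands released, at rest and upright (within 0.1 rad) on the pad, its centre within 50 mm of the pad's centre along each of the pad's sides and its underside within 6 mm of the pad's top; the door is at rest, seated on its catch (below 0.015 rad) (all of step 1 and value of joint cab_door below 0.015 rad and velocity of joint cab_door between -0.05 and 0.05 rad/s); the robot touches nothing.
It fails at once if the carrier is tipped by more than 0.6 rad (angle between carrier's own z axis and vertical above 0.6 rad).
It fails at once if the carrier is dropped (moves faster than 0.6 m/s while the fingers do not hold it) (linear speed of carrier above 0.6 m/s and contact force between the fingers and carrier below 0.1 N).
It fails at once if the door is slammed (closes faster than 2.5 rad/s) (velocity of joint cab_door below -2.5 rad/s).
It fails at once if a bystander (rack, mouse, scanner or bottle) is moved by more than 30 mm (distance of any of tube_rack, mouse, scanner, bottle from where it was at the start of the episode above 0.03 m).
It also fails if it takes over 64 s, if anything falls off the work surface, if the arm or the gripper's body presses on something with over 40 N, if the wrist force passes 120 N, or if a joint passes its speed limit or range.

## Working session

There is one attempt and no reset: what is moved stays moved. The work goes in short steps, Python scripts to look and compute and a shell command to move; the robot and the scene stay as the last step left them, time stands still between calls to the robot, and variables do not carry over. Pictures are saved under pics/ and viewed, about 8 in all and at most 12, crops included, and the job is handed in when it is done.

```bash
mkdir -p pics; python3 - <<'E'
from workcell import bot
import cv2,numpy as np
s=bot.sense();print({k:np.round(v,3).tolist() for k,v in s.items()})
for n in("scene","top"):
    c=bot.capture(n);cv2.imwrite(f"pics/{n}0.png",c["image"][:,:,::-1]);np.savez(f"{n}0.npz",**c)
    print(n,c["camera_matrix"].round(1).tolist(),c["extrinsics"].round(3).tolist())
E
```

```text
{'clock': 0.0, 'joint_positions': [1.035, 0.412, -0.013, 1.597, 0.006, 1.134, -0.082], 'dq': [0.0, 0.002, -0.001, 0.001, 0.001, 0.002, -0.0], 'joint_torque': [0.0, -60.063, 0.682, -29.942, 0.014, 0.011, 0.0], 'tool_pos': [0.282, -0.557, 0.238], 'orientation': [[0.893, 0.451, -0.001], [0.451, -0.893, 0.001], [-0.0, -0.002, -1.0]], 'contact_force': [-0.77, 0.408, 0.361], 'ft_torque': [0.007, 0.024, -0.026], 'gripper_width': 0.085}
scene [[470.4, 0.0, 319.0], [0.0, 470.4, 206.9], [0.0, 0.0, 1.0]] [[-0.28, -0.96, 0.006, 0.16], [-0.909, 0.263, -0.324, 0.532], [0.309, -0.096, -0.946, 1.405], [0.0, 0.0, 0.0, 1.0]]
top [[425.5, 0.0, 321.8], [0.0, 425.5, 194.7], [0.0, 0.0, 1.0]] [[0.015, -1.0, -0.009, 0.02], [-0.996, -0.015, -0.091, 0.544], [0.091, 0.011, -0.996, 1.411], [0.0, 0.0, 0.0, 1.0]]
```

View pics/scene0.png

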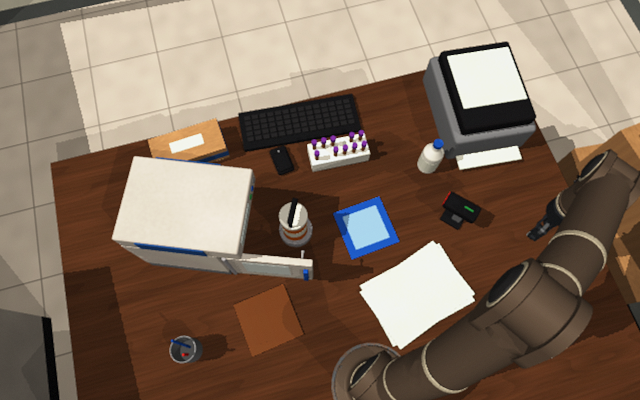

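View pics/top0.png

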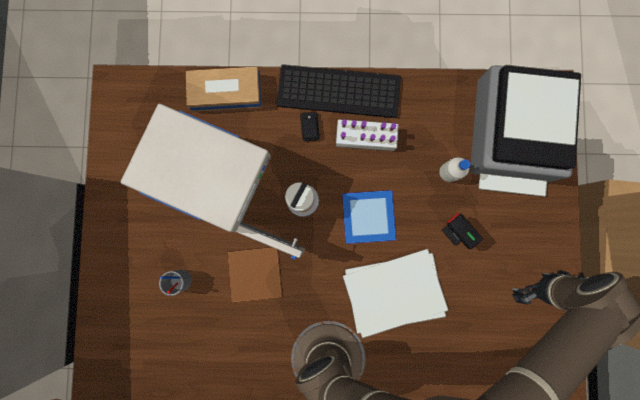

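The top view shows the cabinet at the left (top face about (195,167)) and the door running from (238,228) to (300,255). The carrier lid is at (302,200) with a slanted black bar. The blue pad is at (370,217), the rack at (367,135), the mouse at (310,126), the scanner at (463,232) and the bottle at (455,169).

```bash
cat > h.py <<'E'
import numpy as np,cv2
def ray(c,p,z):
    K,T=c["camera_matrix"],c["extrinsics"];R,t=T[:3,:3],T[:3,3];o=-R.T@t
    d=R.T@np.linalg.inv(K)@np.array([p[0],p[1],1.]);return o+d*(z-o[2])/d[2]
def big(m,box):
    x0,y0,x1,y1=box;q=np.zeros_like(m);q[y0:y1,x0:x1]=m[y0:y1,x0:x1]
    cs=cv2.findContours(q,cv2.RETR_EXTERNAL,cv2.CHAIN_APPROX_NONE)[0];return max(cs,key=cv2.contourArea)
def hsv(c): return cv2.cvtColor(c["image"],cv2.COLOR_RGB2HSV)
E
python3 - <<'E'
from h import *
for n,pb,cb,kb in(("top",(335,180,405,250),(280,175,325,220),(110,95,275,232)),("scene",(325,190,405,265),(272,195,315,235),(100,150,260,256))):
    c=np.load(n+"0.npz");H=hsv(c)
    m=cv2.inRange(H,(100,90,60),(125,255,255));k=big(m,pb);b=cv2.boxPoints(cv2.minAreaRect(k))
    w=np.array([ray(c,p,.006)[:2] for p in b]);print(n,"pad",w.mean(0).round(4),w.round(3).tolist())
    m=cv2.inRange(H,(0,0,0),(179,255,60));k=big(m,cb);r=cv2.minAreaRect(k);b=cv2.boxPoints(r)
    w=np.array([ray(c,p,.194)[:2] for p in b]);print("bar",r,w.mean(0).round(4),w.round(3).tolist())
    m=cv2.inRange(H,(0,0,130),(179,60,255));k=big(m,kb);a=cv2.approxPolyDP(cv2.convexHull(k),6,True)[:,0]
    print("cab",a.tolist(),[ray(c,p,.33)[:2].round(3).tolist() for p in a])
t=cv2.imread("pics/top0.png")[170:270,225:405];s=cv2.imread("pics/scene0.png")[190:290,205:385]
cv2.imwrite("pics/z1.png",np.hstack([cv2.resize(t,None,fx=4,fy=4,interpolation=2),cv2.resize(s,None,fx=4,fy=4,interpolation=2)])[:, :1440])
cv2.imwrite("pics/z1.png",np.vstack([cv2.resize(t,None,fx=3,fy=3,interpolation=2),cv2.resize(s,None,fx=3,fy=3,interpolation=2)]))
E
```

```text
top pad [ 0.4733 -0.1322] [[0.551, -0.039], [0.566, -0.212], [0.395, -0.224], [0.381, -0.054]]
bar ((299.5, 190.5), (31.0, 39.0), 90.0) [0.5395 0.0933] [[0.585, 0.153], [0.587, 0.036], [0.494, 0.034], [0.492, 0.15]]
cab [[158, 104], [266, 150], [230, 231], [121, 182]] [[0.756, 0.474], [0.634, 0.177], [0.416, 0.266], [0.542, 0.563]]
scene pad [ 0.4732 -0.1332] [[0.551, -0.04], [0.571, -0.217], [0.394, -0.224], [0.377, -0.052]]
bar ((293.0, 214.5), (39.0, 42.0), 90.0) [0.5199 0.0949] [[0.595, 0.139], [0.56, 0.019], [0.445, 0.053], [0.479, 0.169]]
cab [[133, 157], [251, 169], [237, 253], [114, 240]] [[0.755, 0.476], [0.631, 0.176], [0.415, 0.264], [0.536, 0.559]]
```

View pics/z1.png

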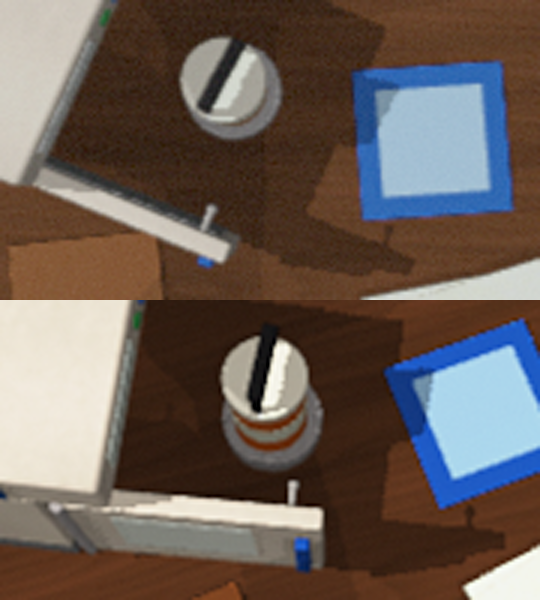

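```bash
python3 - <<'E'
from h import *
T=np.load("top0.npz");S=np.load("scene0.npz")
f=lambda a:np.array(a)/3
tp=[f(p)+[225,170] for p in((238,40),(205,108))];sp=[f(p)+[205,90] for p in((270,326),(256,410))]
for c,ps in((T,tp),(S,sp)):
    w=np.array([ray(c,p,.224)[:2] for p in ps]);print("bar",w.round(4).tolist(),w.mean(0).round(4),np.degrees(np.arctan2(*(w[0]-w[1])[::-1])))
for c,off,ps in((T,(225,170),[(44,160),(237,237),(222,262)]),(S,(205,90),[(110,488),(322,508),(322,528)])):
    w=np.array([ray(c,f(p)+off,.255)[:2] for p in ps]);print("door",w.round(3).tolist())
# cabinet
for w in([[.634,.177],[.416,.266],[.756,.474],[.542,.563]],[[.631,.176],[.415,.264],[.755,.476],[.536,.559]]):
    w=np.array(w);y=w[1]-w[0]+w[3]-w[2];y/=np.hypot(*y);x=np.array([y[1],-y[0]]);c=w.mean(0)+.035*x
    print("cab",c,x,"hinge",c-.15*x+.12*y)
E
```

```text
bar [[0.5575, 0.0777], [0.4909, 0.1083]] [0.5242 0.093 ] -24.699512189793303
bar [[0.554, 0.0782], [0.4765, 0.1131]] [0.5153 0.0957] -24.22728111951838
door [[0.438, 0.256], [0.369, 0.073], [0.345, 0.087]]
door [[0.433, 0.26], [0.362, 0.081], [0.345, 0.086]]
cab [0.60033378 0.40236063] [0.38096509 0.92458942] hinge [0.43223828 0.30938803]
cab [0.59705478 0.40132357] [0.36585095 0.93067346] hinge [0.43049633 0.30562467]
```

Bar centre is about (0.520, 0.094) with yaw −24.5°. The pad is at (0.473, −0.133) and the door is about 1.56 rad open. I'll approach in two calls, with a half-turn choice of +129° yaw.

```bash
python3 -m pendant '{"offset":[[15,-14,-10],[40,-37,-20],[65,-60,-30],[90,-84,-40],[116,-108,-50],[141,-132,-60],[167,-156,-70],[192,-179,-80],[218,-203,-90],[243,-227,-100]],"twist":[[0,0,-0.11],[0,0,-0.22],[0,0,-0.33],[0,0,-0.44],[0,0,-0.55],[0,0,-0.66],[0,0,-0.77],[0,0,-0.88],[0,0,-0.99],[0,0,-1.1]],"grip":[70,70,70,70,70,70,70,70,70,70]}' 40
cat >> h.py <<'E'
def go(p,yaw=None,Rt=None):
    from workcell import bot
    from scipy.spatial.transform import Rotation as Q
    s=bot.sense();R=np.array(s["orientation"]);P=np.array(s["tool_pos"])
    if yaw is not None: # tool x-axis heading, tool down
        a=np.radians(yaw);Rt=np.array([[np.cos(a),np.sin(a),0],[np.sin(a),-np.cos(a),0],[0,0,-1]])
    print("t",s["clock"],"pos",P.round(4),"F",np.round(s["contact_force"],1),"w",s["gripper_width"],"q",np.round(s["joint_positions"],2))
    print("offset mm",(R.T@(np.array(p)-P)*1000).round(1),"twist",Q.from_matrix(R.T@(R if Rt is None else Rt)).as_rotvec().round(3))
E
python3 -c "
from h import *
go([.520,.094,.31],155.5)"
```

```text
clock: 1.1
tool_pos: [0.3965, -0.2442, 0.3395]
orientation: [[-0.002, 1.0, -0.0], [1.0, 0.002, -0.0], [-0.0, -0.0, -1.0]]
contact_force: [0.6, 0.4, -0.4]
gripper_width: 0.06
t 1.1 pos [ 0.3965 -0.2442  0.3395] F [ 0.6  0.4 -0.4] w 0.06000880053170291 q [ 0.79  0.08 -0.36  1.79  0.03  1.27  0.42]
offset mm [338.  124.1  29.5] twist [-0.    -0.    -1.142]
```

```bash
python3 -m pendant '{"offset":[[36,13,0],[72,26,0],[108,40,0],[144,53,0],[180,66,0],[216,79,0],[252,93,0],[288,106,8],[320,118,18],[338,124,29]],"twist":[[0,0,-0.115],[0,0,-0.23],[0,0,-0.345],[0,0,-0.46],[0,0,-0.575],[0,0,-0.69],[0,0,-0.805],[0,0,-0.92],[0,0,-1.035],[0,0,-1.142]],"grip":[70,70,70,70,70,70,70,70,70,70]}'
python3 - <<'E'
from h import *
from workcell import bot
go([.520,.094,.205],155.5)
c=bot.capture("wrist");cv2.imwrite("pics/w1.png",c["image"][:,:,::-1]);np.savez("w1.npz",**c)
print(c["camera_matrix"].round(1).tolist())
s=bot.sense();T=c["extrinsics"];f=c["camera_matrix"][0,0]
for g in([.52,.094,.224],):
    for e in(-.039,0,.039):
        d=e*np.array([.91,-.415,0]);p=T[:3,:3]@(np.array(g)+d)+T[:3,3];th=np.arctan2(np.hypot(p[0],p[1]),p[2]);r=f*th/np.hypot(p[0],p[1]);print(c["camera_matrix"][:2,2]+r*p[:2])
E
```

```text
clock: 2.1
tool_pos: [0.5216, 0.0951, 0.3099]
orientation: [[-0.911, 0.412, 0.0], [0.412, 0.911, 0.001], [0.0, 0.001, -1.0]]
contact_force: [0.0, 0.1, -1.3]
gripper_width: 0.0595
t 2.1 pos [0.5216 0.0951 0.3099] F [ 0.   0.1 -1.3] w 0.05954753917696776 q [ 0.34  0.28 -0.74  1.69  0.19  1.25  0.7 ]
offset mm [  1.   -1.8 104.9] twist [ 0.001 -0.     0.003]
[[309.7, 0.0, 316.9], [0.0, 309.7, 197.6], [0.0, 0.0, 1.0]]
[313.83446367 153.9116341 ]
[313.76996178 205.05674207]
[313.76007726 251.0204177 ]
```

View pics/w1.png

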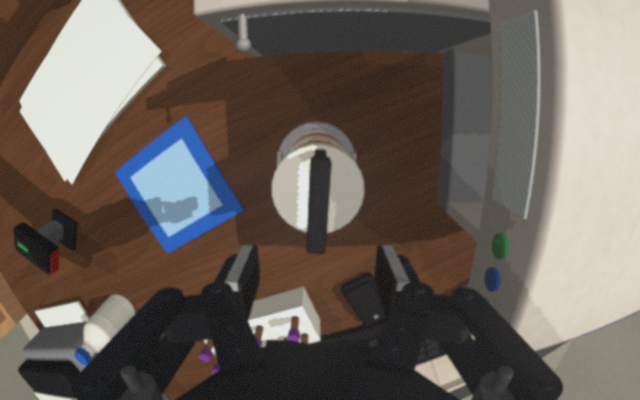

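The wrist view shows the bar from (320,152) to (317,252), about 3.5 mm toward tool +y and turned 0.03 rad. I'll correct for both, then descend and close.

```bash
python3 -m pendant '{"offset":[[1,2,10],[1,2,25],[1,2,40],[1,2,55],[1,2,70],[1,2,82],[1,2,92],[1,2,100],[1,2,105],[1,2,105]],"twist":[[0,0,0.03],[0,0,0.03],[0,0,0.03],[0,0,0.03],[0,0,0.03],[0,0,0.03],[0,0,0.03],[0,0,0.03],[0,0,0.03],[0,0,0.03]],"grip":[70,70,70,70,70,70,70,70,70,70]}' 40
python3 -m pendant '{"offset":[[0,0,0],[0,0,0],[0,0,0],[0,0,0],[0,0,0],[0,0,0],[0,0,0],[0,0,0],[0,0,0],[0,0,0]],"twist":[[0,0,0],[0,0,0],[0,0,0],[0,0,0],[0,0,0],[0,0,0],[0,0,0],[0,0,0],[0,0,0],[0,0,0]],"grip":[40,20,10,5,0,0,0,0,0,0]}' 60
python3 -m pendant '{"offset":[[0,0,-2],[0,0,-5],[0,0,-9],[0,0,-14],[0,0,-20],[0,0,-26],[0,0,-33],[0,0,-40],[0,0,-46],[0,0,-50]],"twist":[[0,0,0],[0,0,0],[0,0,0],[0,0,0],[0,0,0],[0,0,0],[0,0,0],[0,0,0],[0,0,0],[0,0,0]],"grip":[0,0,0,0,0,0,0,0,0,0]}' 60
python3 - <<'E'
from h import *
from workcell import bot
go([.473,-.1325,.255],155.5)
c=bot.capture("scene");np.savez("s2.npz",**c)
cv2.imwrite("pics/s2.png",cv2.resize(c["image"][140:300,200:420,::-1],None,fx=3,fy=3))
E
```

```text
clock: 3.15
tool_pos: [0.5211, 0.0941, 0.2048]
orientation: [[-0.895, 0.446, -0.001], [0.446, 0.895, -0.0], [0.001, -0.0, -1.0]]
contact_force: [0.9, 0.1, -0.2]
gripper_width: 0.0599
clock: 4.15
tool_pos: [0.5217, 0.0947, 0.2058]
orientation: [[-0.895, 0.445, 0.001], [0.445, 0.895, 0.001], [-0.001, 0.001, -1.0]]
contact_force: [2.1, 2.4, 6.0]
gripper_width: 0.0149
clock: 5.15
tool_pos: [0.5215, 0.0943, 0.2561]
orientation: [[-0.895, 0.446, 0.001], [0.446, 0.895, 0.0], [-0.001, 0.0, -1.0]]
contact_force: [-0.2, -0.2, -6.9]
gripper_width: 0.0155
t 5.15 pos [0.5215 0.0943 0.2561] F [-0.2 -0.2 -6.9] w 0.015490550697622823 q [ 0.32  0.32 -0.73  1.77  0.23  1.14  0.63]
offset mm [ -57.7 -224.6    1. ] twist [ 0.     0.001 -0.034]
```

View pics/s2.png

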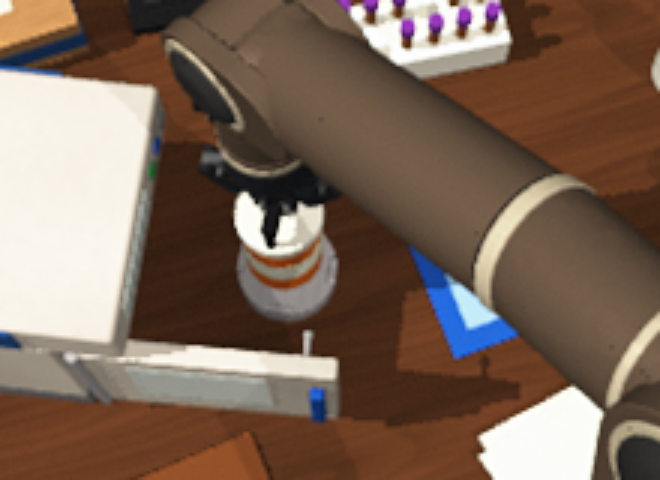

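The carrier is lifted clear, hanging at about 7 N. Now I'll carry it to above the pad.

```bash
python3 -m pendant '{"offset":[[-1,-3,0],[-2,-9,0],[-5,-18,0],[-7,-29,0],[-11,-42,0],[-14,-56,0],[-18,-70,0],[-22,-84,0],[-25,-98,0],[-29,-112,0]],"twist":[[0,0,0],[0,0,0],[0,0,0],[0,0,0],[0,0,0],[0,0,0],[0,0,0],[0,0,0],[0,0,0],[0,0,0]],"grip":[0,0,0,0,0,0,0,0,0,0]}' 60
python3 -m pendant '{"offset":[[-4,-14,0],[-7,-28,0],[-11,-42,0],[-14,-56,0],[-18,-70,0],[-22,-83,0],[-25,-94,0],[-27,-103,0],[-28,-109,0],[-29,-112,0]],"twist":[[0,0,0],[0,0,0],[0,0,0],[0,0,0],[0,0,0],[0,0,0],[0,0,0],[0,0,0],[0,0,0],[0,0,0]],"grip":[0,0,0,0,0,0,0,0,0,0]}' 60
python3 -c "
from h import *
go([.473,-.1325,.181])"
```

```text
clock: 6.2
tool_pos: [0.4967, -0.0208, 0.2553]
orientation: [[-0.895, 0.446, -0.0], [0.446, 0.895, -0.0], [-0.0, -0.0, -1.0]]
contact_force: [0.2, -0.3, -6.6]
gripper_width: 0.0149
clock: 7.2
tool_pos: [0.4732, -0.1327, 0.2553]
orientation: [[-0.895, 0.446, -0.0], [0.446, 0.895, -0.0], [0.0, -0.0, -1.0]]
contact_force: [0.3, -0.2, -5.9]
gripper_width: 0.015
t 7.2 pos [ 0.4732 -0.1327  0.2553] F [ 0.3 -0.2 -5.9] w 0.015027037547981058 q [ 0.72  0.23 -0.63  1.86  0.15  1.1   1.14]
offset mm [ 0.2  0.1 74.3] twist [0. 0. 0.]
```

```bash
python3 -m pendant '{"offset":[[0,0,5],[0,0,15],[0,0,26],[0,0,37],[0,0,48],[0,0,57],[0,0,63],[0,0,67],[0,0,70],[0,0,71]],"twist":[[0,0,0],[0,0,0],[0,0,0],[0,0,0],[0,0,0],[0,0,0],[0,0,0],[0,0,0],[0,0,0],[0,0,0]],"grip":[0,0,0,0,0,0,0,0,0,0]}' 60
python3 -m pendant '{"offset":[[0,0,0.5],[0,0,1],[0,0,1.5],[0,0,2],[0,0,2.5],[0,0,3],[0,0,3],[0,0,3],[0,0,3],[0,0,3]],"twist":[[0,0,0],[0,0,0],[0,0,0],[0,0,0],[0,0,0],[0,0,0],[0,0,0],[0,0,0],[0,0,0],[0,0,0]],"grip":[0,0,0,0,0,0,0,0,0,0]}' 60
```

```text
clock: 8.2
tool_pos: [0.4735, -0.1322, 0.1842]
orientation: [[-0.895, 0.446, 0.0], [0.446, 0.895, -0.0], [-0.0, -0.0, -1.0]]
contact_force: [-0.2, 0.1, -5.4]
gripper_width: 0.0147
clock: 9.2
tool_pos: [0.4738, -0.1321, 0.1817]
orientation: [[-0.895, 0.445, 0.001], [0.445, 0.895, -0.0], [-0.001, 0.0, -1.0]]
contact_force: [-0.5, 1.7, 2.4]
gripper_width: 0.0149
```

Force went from −5.4 to +2.4, so it has landed. I'll release and rise.

```bash
python3 -m pendant '{"offset":[[0,0,0],[0,0,0],[0,0,0],[0,0,0],[0,0,0],[0,0,0],[0,0,0],[0,0,0],[0,0,0],[0,0,0]],"twist":[[0,0,0],[0,0,0],[0,0,0],[0,0,0],[0,0,0],[0,0,0],[0,0,0],[0,0,0],[0,0,0],[0,0,0]],"grip":[20,25,30,35,40,45,50,50,50,50]}' 40
python3 -m pendant '{"offset":[[0,0,-5],[0,0,-15],[0,0,-30],[0,0,-45],[0,0,-60],[0,0,-75],[0,0,-90],[0,0,-105],[0,0,-120],[0,0,-130]],"twist":[[0,0,0],[0,0,0],[0,0,0],[0,0,0],[0,0,0],[0,0,0],[0,0,0],[0,0,0],[0,0,0],[0,0,0]],"grip":[50,50,50,50,50,50,50,50,50,50]}'
python3 - <<'E'
from h import *
from workcell import bot
go([.3,-.1,.3])
for n in ("wrist",):
    c=bot.capture(n);cv2.imwrite(f"pics/{n}3.png",c["image"][:,:,::-1]);np.savez(n+"3.npz",**c)
E
```

```text
clock: 10.2
tool_pos: [0.4734, -0.1322, 0.1813]
orientation: [[-0.895, 0.446, 0.0], [0.446, 0.895, -0.0], [-0.0, -0.0, -1.0]]
contact_force: [0.5, 0.8, -0.1]
gripper_width: 0.043
clock: 11.2
tool_pos: [0.4738, -0.1321, 0.3132]
orientation: [[-0.895, 0.445, 0.002], [0.445, 0.895, -0.001], [-0.002, 0.0, -1.0]]
contact_force: [0.2, -0.4, -0.6]
gripper_width: 0.0426
t 11.2 pos [ 0.4738 -0.1321  0.3132] F [ 0.2 -0.4 -0.6] w 0.04258558306485244 q [ 0.73  0.18 -0.64  1.77  0.11  1.23  1.18]
offset mm [169.9 -48.7  12.9] twist [0. 0. 0.]
```

View pics/wrist3.png

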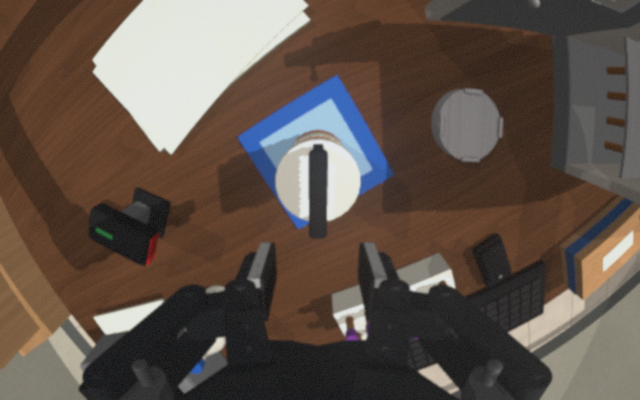

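The wrist view shows the carrier upright on the pad: lid at (318,180), bar vertical in the image, empty stand at (467,125). The carrier sits well inside the pad. Next is the door. I'll start pushing with the closed fingers vertical on its outer face, then finish tilted.

```bash
python3 -m pendant '{"offset":[[15,13,0],[42,36,0],[70,61,0],[98,85,0],[126,109,0],[154,134,0],[182,158,0],[210,182,0],[235,204,0],[255,222,0]],"twist":[[0,0,0],[0,0,0],[0,0,0],[0,0,0],[0,0,0],[0,0,0],[0,0,0],[0,0,0],[0,0,0],[0,0,0]],"grip":[30,20,10,0,0,0,0,0,0,0]}' 40
python3 - <<'E'
from h import *
from workcell import bot
go([.344,.181,.198],153.6)
c=bot.capture("wrist");cv2.imwrite("pics/w4.png",c["image"][:,:,::-1]);np.savez("w4.npz",**c)
E
```

```text
clock: 12.25
tool_pos: [0.3419, 0.1822, 0.3109]
orientation: [[-0.896, 0.444, -0.0], [0.444, 0.896, -0.001], [-0.0, -0.001, -1.0]]
contact_force: [0.1, 0.2, 0.1]
gripper_width: -0.0005
t 12.25 pos [0.3419 0.1822 0.3109] F [0.1 0.2 0.1] w -0.0005122651805386923 q [ 0.42 -0.04 -0.98  1.96 -0.03  1.2   0.57]
offset mm [ -2.4  -0.  112.9] twist [-0.001  0.     0.001]
```

View pics/w4.png

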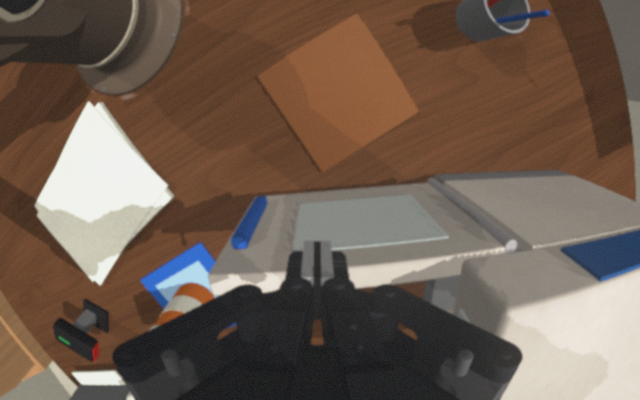

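The view shows the door's outer face, with the blue strip at (250,222), the hinge near (510,245) and my fingers outside the face. I'll lower, then push in stages while checking the force.

```bash
python3 -m pendant '{"offset":[[0,0,10],[0,0,25],[0,0,40],[0,0,55],[0,0,70],[0,0,82],[0,0,92],[0,0,100],[0,0,105],[0,0,106]],"twist":[[0,0,0],[0,0,0],[0,0,0],[0,0,0],[0,0,0],[0,0,0],[0,0,0],[0,0,0],[0,0,0],[0,0,0]],"grip":[0,0,0,0,0,0,0,0,0,0]}'
python3 - <<'E'
from h import *
H=np.array([.4315,.3075])
for th in np.arange(1.5,.5,-.1):
    a=np.radians(-21.9)-th;d=np.array([np.cos(a),np.sin(a)]);n=np.array([d[1],-d[0]])
    go_p=H+.15*d+.013*n
    from workcell import bot
    s=bot.sense();R=np.array(s["orientation"]);print(round(th,1),go_p.round(3),(R.T@(np.r_[go_p,.205]-s["tool_pos"])*1000).round(1))
go([0,0,0])
E
```

```text
clock: 13.3
tool_pos: [0.3439, 0.1801, 0.2048]
orientation: [[-0.895, 0.445, -0.001], [0.445, 0.895, 0.0], [0.001, -0.0, -1.0]]
contact_force: [-0.2, 0.2, 0.3]
gripper_width: -0.0001
1.5 [0.373 0.169] [-31.3   2.8  -0.2]
1.4 [0.387 0.164] [-46.3   4.5  -0.2]
1.3 [0.402 0.16 ] [-61.    7.7  -0.2]
1.2 [0.417 0.158] [-75.3  12.3  -0.2]
1.1 [0.432 0.157] [-89.1  18.4  -0.2]
1.0 [0.447 0.158] [-102.2   25.8   -0.2]
0.9 [0.462 0.16 ] [-114.5   34.5   -0.2]
0.8 [0.476 0.164] [-125.9   44.3   -0.2]
0.7 [0.49  0.169] [-136.2   55.2   -0.2]
0.6 [0.504 0.176] [-145.4   67.2   -0.3]
t 13.3 pos [0.3439 0.1801 0.2048] F [-0.2  0.2  0.3] w -0.00011112854427658547 q [ 0.34  0.14 -1.    2.12  0.14  0.95  0.37]
offset mm [ 227.5 -314.4  205.1] twist [0. 0. 0.]
```

```bash
python3 -m pendant '{"offset":[[-8,1,0],[-16,2,0],[-24,2,0],[-32,3,0],[-40,4,0],[-48,5,0],[-55,6,0],[-62,8,0],[-69,10,0],[-75,12,0]],"twist":[[0,0,0],[0,0,0],[0,0,0],[0,0,0],[0,0,0],[0,0,0],[0,0,0],[0,0,0],[0,0,0],[0,0,0]],"grip":[0,0,0,0,0,0,0,0,0,0]}'
python3 -m pendant '{"offset":[[-7,3,0],[-14,6,0],[-20,9,0],[-27,13,0],[-33,17,0],[-39,22,0],[-45,27,0],[-51,32,0],[-56,37,0],[-61,43,0]],"twist":[[0,0,0],[0,0,0],[0,0,0],[0,0,0],[0,0,0],[0,0,0],[0,0,0],[0,0,0],[0,0,0],[0,0,0]],"grip":[0,0,0,0,0,0,0,0,0,0]}'
python3 - <<'E'
from h import *
from workcell import bot
go([.45,.05,.205])
c=bot.capture("scene");np.savez("s5.npz",**c)
cv2.imwrite("pics/s5.png",cv2.resize(c["image"][130:300,180:420,::-1],None,fx=3,fy=3))
E
```

```text
clock: 14.3
tool_pos: [0.4172, 0.1573, 0.2052]
orientation: [[-0.895, 0.446, -0.0], [0.446, 0.895, -0.0], [-0.0, -0.0, -1.0]]
contact_force: [-1.4, -0.2, 0.5]
gripper_width: -0.0004
clock: 15.3
tool_pos: [0.4882, 0.1644, 0.2039]
orientation: [[-0.895, 0.447, -0.007], [0.447, 0.895, -0.009], [0.002, -0.011, -1.0]]
contact_force: [-16.9, -27.2, 1.5]
gripper_width: -0.0
t 15.3 pos [0.4882 0.1644 0.2039] F [-16.9 -27.2   1.5] w -3.777303926909097e-05 q [ 0.27  0.4  -0.87  1.85  0.35  1.06  0.37]
offset mm [-1.690e+01 -1.194e+02  1.000e-01] twist [0. 0. 0.]
```

View pics/s5.png

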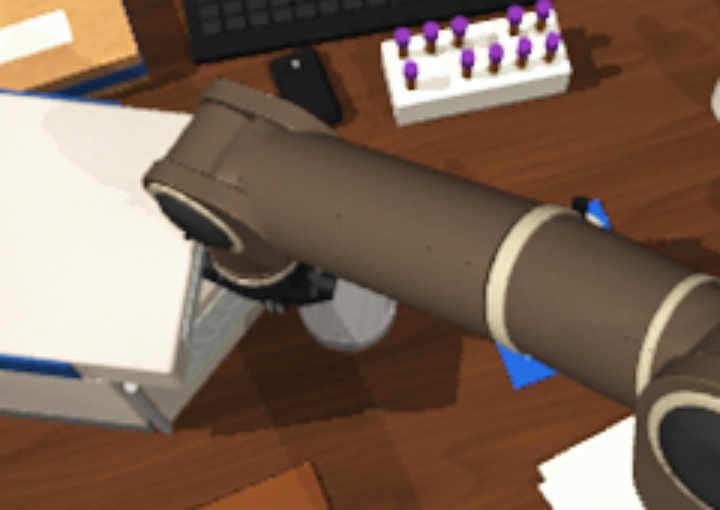

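The image and the 32 N reading suggest the gripper body has met the control head, with the door at about 0.7 rad. I'll back off, then take the tilted pose.

```bash
python3 -m pendant '{"offset":[[0,-4,0],[0,-12,0],[0,-20,0],[0,-30,0],[0,-40,0],[0,-50,0],[0,-60,0],[0,-68,0],[0,-74,0],[0,-76,0]],"twist":[[0,0,0],[0,0,0],[0,0,0],[0,0,0],[0,0,0],[0,0,0],[0,0,0],[0,0,0],[0,0,0],[0,0,0]],"grip":[0,0,0,0,0,0,0,0,0,0]}'
cat >> h.py <<'E'
Hn=np.array([.4315,.3075])
def doorpose(th,r=.16,out=.03,tilt=42,z=.115,hd=None):
    a=np.radians(-21.9)-th;d=np.array([np.cos(a),np.sin(a)]);n=np.array([d[1],-d[0]])
    h=np.arctan2(*-n[::-1]) if hd is None else np.radians(hd);t=np.radians(tilt)
    u=np.array([np.cos(h),np.sin(h),0]);up=np.array([0,0,1.])
    Z=np.sin(t)*u-np.cos(t)*up;Y=np.cos(t)*u+np.sin(t)*up
    return np.r_[Hn+r*d+out*n,z],np.c_[np.cross(Y,Z),Y,Z]
E
python3 - <<'E'
from h import *
from workcell import bot
for hd in(28,45): p,R=doorpose(.7,out=.08,hd=hd);print(p,R.round(2).tolist());go(p,Rt=R)
# door tip now, from the scene and top views
c=bot.capture("top");np.savez("t6.npz",**c);cv2.imwrite("pics/t6.png",cv2.resize(c["image"][150:270,210:410,::-1],None,fx=4,fy=4)[:, :800])
E
```

```text
clock: 16.35
tool_pos: [0.4563, 0.1, 0.2053]
orientation: [[-0.895, 0.446, 0.0], [0.446, 0.895, -0.0], [-0.0, -0.0, -1.0]]
contact_force: [-0.2, 0.2, -0.9]
gripper_width: 0.0
[0.43595765 0.12867011 0.115     ] [[-0.47, 0.66, 0.59], [0.88, 0.35, 0.31], [-0.0, 0.67, -0.74]]
t 16.35 pos [0.4563 0.1    0.2053] F [-0.2  0.2 -0.9] w 6.047132803172445e-06 q [ 0.44  0.3  -0.9   1.96  0.28  1.01  0.52]
offset mm [31.  16.6 90.3] twist [-0.709 -0.227  0.591]
[0.43595765 0.12867011 0.115     ] [[-0.71, 0.53, 0.47], [0.71, 0.53, 0.47], [-0.0, 0.67, -0.74]]
t 16.35 pos [0.4563 0.1    0.2053] F [-0.2  0.2 -0.9] w 6.047132803172445e-06 q [ 0.44  0.3  -0.9   1.96  0.28  1.01  0.52]
offset mm [31.  16.6 90.3] twist [-0.727 -0.118  0.308]
```

View pics/t6.png

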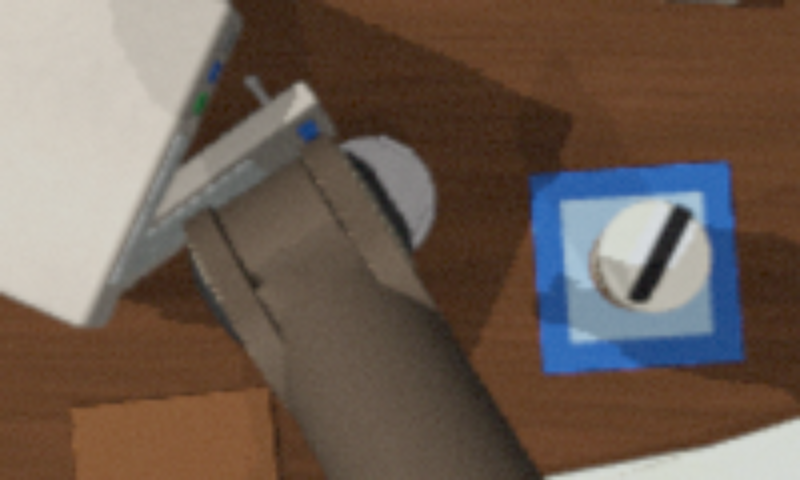

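The top view shows the carrier upright on the pad, with its lid at zoomed (652,255). The door is partly closed, with its free corner at zoomed (325,107).

```bash
python3 - <<'E'
from h import *
c=np.load("t6.npz")
for p in((325,107),(303,82)):
    w=ray(c,np.array(p)/4+[210,150],.255)[:2];v=w-Hn;print(w,np.hypot(*v),-np.arctan2(v[1],v[0])-np.radians(21.9))
p,R=doorpose(.56,out=.07,hd=45);print(p);go(p,Rt=R)
E
```

```text
[0.5721518  0.11365117] 0.23950010055782725 0.560884455944508
[0.58987943 0.1297293 ] 0.23808919435632858 0.46079353252482746
[0.46895721 0.1369217  0.115     ]
t 16.4 pos [0.4563 0.1001 0.2053] F [-0.5 -0.1 -0.8] w 0.0003029617620398926 q [ 0.44  0.3  -0.9   1.96  0.28  1.01  0.52]
offset mm [ 5.1 38.6 90.3] twist [-0.727 -0.118  0.308]
```

```bash
python3 -m pendant '{"offset":[[0,0,8],[0,0,18],[0,0,28],[1,0,38],[2,0,50],[2,4,62],[3,12,74],[4,22,84],[5,32,90],[5,38,90]],"twist":[[-0.07,-0.01,0.03],[-0.16,-0.03,0.07],[-0.25,-0.04,0.11],[-0.34,-0.06,0.15],[-0.43,-0.07,0.19],[-0.52,-0.08,0.23],[-0.6,-0.1,0.26],[-0.67,-0.11,0.29],[-0.71,-0.12,0.3],[-0.73,-0.12,0.31]],"grip":[0,0,0,0,0,0,0,0,0,0]}'
python3 - <<'E'
from h import *
for th,hd,o in((.56,45,.02),(.4,51,.014),(.3,55,.014),(.2,60,.014),(.1,64,.014),(.03,66,.014),(0,68,.014)):
    p,R=doorpose(th,out=o,hd=hd);print(th);go(p,Rt=R)
E
```

```text
clock: 17.4
tool_pos: [0.4748, 0.1189, 0.1476]
orientation: [[-0.726, 0.539, 0.427], [0.687, 0.543, 0.483], [0.029, 0.644, -0.765]]
contact_force: [0.2, -0.3, -0.2]
gripper_width: -0.0001
0.56
t 17.4 pos [0.4748 0.1189 0.1476] F [ 0.2 -0.3 -0.2] w -0.00011685549110592114 q [ 0.98  0.43 -1.13  2.38 -1.02  0.13  1.78]
offset mm [ 6.6 23.4 62.5] twist [-0.033 -0.039  0.002]
0.4
t 17.4 pos [0.4748 0.1189 0.1476] F [ 0.2 -0.3 -0.2] w -0.00011685549110592114 q [ 0.98  0.43 -1.13  2.38 -1.02  0.13  1.78]
offset mm [ 0.6 47.3 82.5] twist [-0.032  0.029 -0.077]
0.3
t 17.4 pos [0.4748 0.1189 0.1476] F [ 0.2 -0.3 -0.2] w -0.00011685549110592114 q [ 0.98  0.43 -1.13  2.38 -1.02  0.13  1.78]
offset mm [-0.4 59.6 92.8] twist [-0.031  0.075 -0.13 ]
0.2
t 17.4 pos [0.4748 0.1189 0.1476] F [ 0.2 -0.3 -0.2] w -0.00011685549110592114 q [ 0.98  0.43 -1.13  2.38 -1.02  0.13  1.78]
offset mm [  0.2  71.8 103.1] twist [-0.029  0.133 -0.196]
0.1
t 17.4 pos [0.4748 0.1189 0.1476] F [ 0.2 -0.3 -0.2] w -0.00011685549110592114 q [ 0.98  0.43 -1.13  2.38 -1.02  0.13  1.78]
offset mm [  2.5  83.9 113.4] twist [-0.028  0.178 -0.248]
0.03
t 17.4 pos [0.4748 0.1189 0.1476] F [ 0.2 -0.3 -0.2] w -0.00011685549110592114 q [ 0.98  0.43 -1.13  2.38 -1.02  0.13  1.78]
offset mm [  5.   92.3 120.5] twist [-0.028  0.201 -0.275]
0
t 17.4 pos [0.4748 0.1189 0.1476] F [ 0.2 -0.3 -0.2] w -0.00011685549110592114 q [ 0.98  0.43 -1.13  2.38 -1.02  0.13  1.78]
offset mm [  6.3  95.8 123.5] twist [-0.027  0.224 -0.301]
```

q5 and q6 sit at their limits, because heading 45° is awkward so close in. Heading 68° matches the final pose and should suit the forearm better, so I'll check the numbers for it.

```bash
python3 - <<'E'
from h import *
for tl,o in((25,.06),(38,.06)):
    p,R=doorpose(.56,out=o,hd=70,tilt=tl,z=.13);print(p);go(p,Rt=R)
E
```

```text
[0.47704591 0.14280158 0.13      ]
t 17.4 pos [0.4748 0.1189 0.1476] F [ 0.2 -0.3 -0.2] w -0.00011685549110592114 q [ 0.98  0.43 -1.13  2.38 -1.02  0.13  1.78]
offset mm [14.3  2.8 25.9] twist [ 0.266  0.197 -0.361]
[0.47704591 0.14280158 0.13      ]
t 17.4 pos [0.4748 0.1189 0.1476] F [ 0.2 -0.3 -0.2] w -0.00011685549110592114 q [ 0.98  0.43 -1.13  2.38 -1.02  0.13  1.78]
offset mm [14.3  2.8 25.9] twist [ 0.042  0.236 -0.336]
```

```bash
python3 -m pendant '{"offset":[[0,0,0],[2,0,0],[4,0,2],[6,0,4],[8,1,8],[10,1,12],[12,2,16],[14,3,20],[14,3,24],[14,3,26]],"twist":[[0.05,0.03,-0.05],[0.1,0.06,-0.1],[0.14,0.09,-0.16],[0.18,0.12,-0.22],[0.22,0.15,-0.28],[0.25,0.18,-0.33],[0.27,0.2,-0.36],[0.27,0.2,-0.36],[0.27,0.2,-0.36],[0.27,0.2,-0.36]],"grip":[0,0,0,0,0,0,0,0,0,0]}'
python3 - <<'E'
from h import *
for th,tl,o in((.56,38,.06),(.3,38,.014)):
    p,R=doorpose(th,out=o,hd=69,tilt=tl,z=.12);print(p);go(p,Rt=R)
E
```

```text
clock: 18.4
tool_pos: [0.477, 0.1424, 0.1294]
orientation: [[-0.94, 0.313, 0.139], [0.342, 0.853, 0.395], [0.005, 0.419, -0.908]]
contact_force: [0.4, -0.6, -0.0]
gripper_width: 0.0
[0.47704591 0.14280158 0.12      ]
t 18.4 pos [0.477  0.1424 0.1294] F [ 0.4 -0.6 -0. ] w 4.71167203555611e-05 q [ 0.36  0.34 -0.57  2.17 -0.41  0.51  1.39]
offset mm [ 0.  -3.6  8.7] twist [-0.231 -0.013  0.012]
[0.54685994 0.1957499  0.12      ]
t 18.4 pos [0.477  0.1424 0.1294] F [ 0.4 -0.6 -0. ] w 4.71167203555611e-05 q [ 0.36  0.34 -0.57  2.17 -0.41  0.51  1.39]
offset mm [-47.5  63.3  39.3] twist [-0.231 -0.013  0.012]
```

```bash
python3 -m pendant '{"offset":[[-5,6,4],[-10,13,8],[-15,20,12],[-20,27,17],[-25,33,21],[-30,40,25],[-34,46,29],[-39,52,32],[-43,58,36],[-47,63,39]],"twist":[[-0.01,0,0],[-0.03,0,0],[-0.05,0,0],[-0.07,0,0],[-0.1,0,0],[-0.13,0,0],[-0.16,0,0],[-0.19,0,0],[-0.21,0,0],[-0.23,0,0]],"grip":[0,0,0,0,0,0,0,0,0,0]}'
python3 - <<'E'
from h import *
for th in(.3,.2,.12,.08,.03):
    p,R=doorpose(th,out=.014,hd=68,tilt=41,z=.112);print(th,p);go(p,Rt=R)
from workcell import bot
c=bot.capture("top");np.savez("t7.npz",**c);cv2.imwrite("pics/t7.png",cv2.resize(c["image"][120:270,190:410,::-1],None,fx=3.5,fy=3.5))
E
```

```text
clock: 19.4
tool_pos: [0.547, 0.1956, 0.1204]
orientation: [[-0.94, 0.272, 0.207], [0.342, 0.739, 0.58], [0.005, 0.616, -0.788]]
contact_force: [-0.2, -0.5, -0.5]
gripper_width: 0.0
0.3 [0.54685994 0.1957499  0.112     ]
t 19.4 pos [0.547  0.1956 0.1204] F [-0.2 -0.5 -0.5] w 3.487203672431761e-05 q [ 0.52  0.56 -0.78  2.08 -0.58  0.37  1.62]
offset mm [ 0.2 -5.1  6.7] twist [-0.052 -0.026  0.024]
0.2 [0.55744001 0.20782496 0.112     ]
t 19.4 pos [0.547  0.1956 0.1204] F [-0.2 -0.5 -0.5] w 3.487203672431761e-05 q [ 0.52  0.56 -0.78  2.08 -0.58  0.37  1.62]
offset mm [-5.6  6.7 15.9] twist [-0.052 -0.026  0.024]
0.12 [0.56500272 0.21820821 0.112     ]
t 19.4 pos [0.547  0.1956 0.1204] F [-0.2 -0.5 -0.5] w 3.487203672431761e-05 q [ 0.52  0.56 -0.78  2.08 -0.58  0.37  1.62]
offset mm [-9.2 16.4 23.5] twist [-0.052 -0.026  0.024]
0.08 [0.56846665 0.22361832 0.112     ]
t 19.4 pos [0.547  0.1956 0.1204] F [-0.2 -0.5 -0.5] w 3.487203672431761e-05 q [ 0.52  0.56 -0.78  2.08 -0.58  0.37  1.62]
offset mm [-10.6  21.4  27.3] twist [-0.052 -0.026  0.024]
0.03 [0.57248782 0.23056863 0.112     ]
t 19.4 pos [0.547  0.1956 0.1204] F [-0.2 -0.5 -0.5] w 3.487203672431761e-05 q [ 0.52  0.56 -0.78  2.08 -0.58  0.37  1.62]
offset mm [-12.   27.6  32.2] twist [-0.052 -0.026  0.024]
```

View pics/t7.png

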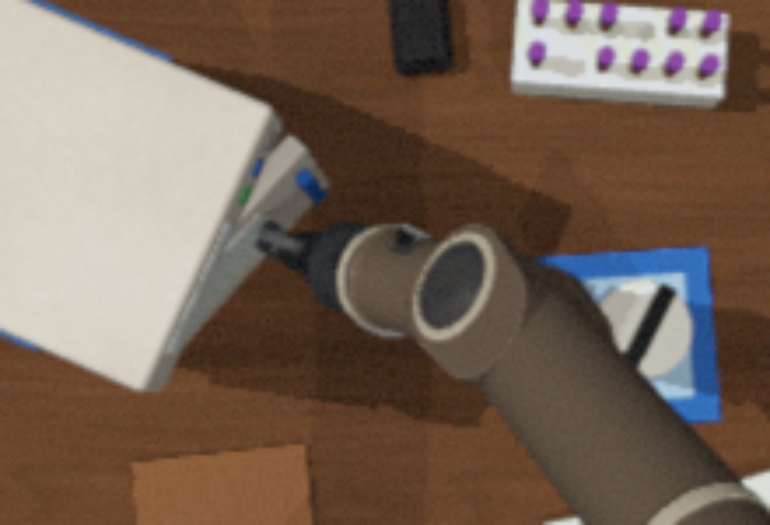

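The tilted tool is on the door face at zoomed (270,240), clear of the head. The forearm is near the carrier but not touching it. I'll continue gently to the catch.

```bash
python3 -m pendant '{"offset":[[-1,1,3],[-2,3,6],[-4,5,10],[-5,7,14],[-6,9,17],[-7,11,20],[-8,14,22],[-9,16,24],[-10,18,25],[-10,20,26]],"twist":[[-0.01,0,0],[-0.02,-0.01,0],[-0.03,-0.02,0.01],[-0.04,-0.02,0.02],[-0.05,-0.03,0.02],[-0.05,-0.03,0.02],[-0.05,-0.03,0.02],[-0.05,-0.03,0.02],[-0.05,-0.03,0.02],[-0.05,-0.03,0.02]],"grip":[0,0,0,0,0,0,0,0,0,0]}'
python3 - <<'E'
from h import *
for th in(.08,.03,0):
    p,R=doorpose(th,out=.014,hd=68,tilt=41,z=.112);print(th,p);go(p,Rt=R)
E
```

```text
clock: 20.45
tool_pos: [0.5672, 0.2219, 0.1125]
orientation: [[-0.927, 0.279, 0.249], [0.374, 0.704, 0.604], [-0.007, 0.653, -0.757]]
contact_force: [-0.4, -1.2, 0.3]
gripper_width: 0.0003
0.08 [0.56846665 0.22361832 0.112     ]
t 20.45 pos [0.5672 0.2219 0.1125] F [-0.4 -1.2  0.3] w 0.0003057626836929968 q [ 0.51  0.63 -0.83  2.08 -0.62  0.27  1.64]
offset mm [-0.5  1.2  1.8] twist [-0.004  0.005  0.005]
0.03 [0.57248782 0.23056863 0.112     ]
t 20.45 pos [0.5672 0.2219 0.1125] F [-0.4 -1.2  0.3] w 0.0003057626836929968 q [ 0.51  0.63 -0.83  2.08 -0.62  0.27  1.64]
offset mm [-1.7  7.2  7. ] twist [-0.004  0.005  0.005]
0 [0.57473197 0.23483225 0.112     ]
t 20.45 pos [0.5672 0.2219 0.1125] F [-0.4 -1.2  0.3] w 0.0003057626836929968 q [ 0.51  0.63 -0.83  2.08 -0.62  0.27  1.64]
offset mm [-2.2 10.9 10.1] twist [-0.004  0.005  0.005]
```

```bash
python3 -m pendant '{"offset":[[0,0.8,0.8],[0,1.6,1.6],[0,2.4,2.4],[-1,3.2,3.2],[-1,4,4],[-1,4.8,4.8],[-1,5.6,5.6],[-2,6.4,6.4],[-2,7.2,7],[-2,8,7.6]],"twist":[[0,0,0],[0,0,0],[0,0,0],[0,0,0],[0,0,0],[0,0,0],[0,0,0],[0,0,0],[0,0,0],[0,0,0]],"grip":[0,0,0,0,0,0,0,0,0,0]}'
```

```text
clock: 21.45
tool_pos: [0.5725, 0.2311, 0.1116]
orientation: [[-0.927, 0.28, 0.248], [0.374, 0.704, 0.604], [-0.006, 0.653, -0.757]]
contact_force: [-2.3, -2.3, 1.3]
gripper_width: -0.0001
```

```bash
python3 -m pendant '{"offset":[[0,0.6,0.5],[0,1.2,1],[0,1.8,1.5],[0,2.4,2],[0,3,2.5],[0,3,2.5],[0,3,2.5],[0,3,2.5],[0,3,2.5],[0,3,2.5]],"twist":[[0,0,0],[0,0,0],[0,0,0],[0,0,0],[0,0,0],[0,0,0],[0,0,0],[0,0,0],[0,0,0],[0,0,0]],"grip":[0,0,0,0,0,0,0,0,0,0]}'
python3 -m pendant '{"offset":[[0,0.6,0.5],[0,1.2,1],[0,1.8,1.5],[0,2.4,2],[0,3,2.5],[0,3,2.5],[0,3,2.5],[0,3,2.5],[0,3,2.5],[0,3,2.5]],"twist":[[0,0,0],[0,0,0],[0,0,0],[0,0,0],[0,0,0],[0,0,0],[0,0,0],[0,0,0],[0,0,0],[0,0,0]],"grip":[0,0,0,0,0,0,0,0,0,0]}'
```

```text
clock: 22.45
tool_pos: [0.5742, 0.2348, 0.1119]
orientation: [[-0.927, 0.279, 0.249], [0.374, 0.704, 0.604], [-0.006, 0.653, -0.757]]
contact_force: [0.1, 0.1, 0.5]
gripper_width: -0.0001
clock: 23.45
tool_pos: [0.5757, 0.2384, 0.112]
orientation: [[-0.927, 0.279, 0.249], [0.374, 0.704, 0.604], [-0.006, 0.653, -0.757]]
contact_force: [-0.2, 0.1, -0.3]
gripper_width: -0.0006
```

Force fell to zero, so the catch has probably pulled the door away from the tool. I'll creep on to find the firm stop.

```bash
python3 -m pendant '{"offset":[[0,0.6,0.5],[0,1.2,1],[0,1.8,1.5],[0,2.4,2],[0,3,2.5],[0,3,2.5],[0,3,2.5],[0,3,2.5],[0,3,2.5],[0,3,2.5]],"twist":[[0,0,0],[0,0,0],[0,0,0],[0,0,0],[0,0,0],[0,0,0],[0,0,0],[0,0,0],[0,0,0],[0,0,0]],"grip":[0,0,0,0,0,0,0,0,0,0]}'
```

```text
clock: 24.45
tool_pos: [0.5764, 0.2393, 0.1112]
orientation: [[-0.927, 0.282, 0.248], [0.376, 0.705, 0.602], [-0.006, 0.651, -0.759]]
contact_force: [-11.4, -18.6, 13.9]
gripper_width: 0.0001
```

That is a firm stop, at about 24 N with no further travel. I'll retreat along the door normal.

```bash
python3 -m pendant '{"offset":[[0,-2,-2],[0,-4,-4],[0,-8,-7],[0,-13,-12],[0,-19,-17],[0,-26,-23],[0,-33,-30],[0,-40,-36],[0,-45,-40],[0,-47,-42]],"twist":[[0,0,0],[0,0,0],[0,0,0],[0,0,0],[0,0,0],[0,0,0],[0,0,0],[0,0,0],[0,0,0],[0,0,0]],"grip":[0,0,0,0,0,0,0,0,0,0]}'
python3 - <<'E'
from h import *
from workcell import bot
go([.54,.12,.30],155.5)
a,b=[bot.capture(n)["image"][:,:,::-1] for n in("top","scene")]
cv2.imwrite("pics/e8.png",np.vstack([cv2.resize(a[120:270,190:410],None,fx=2,fy=2),cv2.resize(b[130:280,190:410],None,fx=2,fy=2)]))
E
```

```text
clock: 25.45
tool_pos: [0.5535, 0.1825, 0.113]
orientation: [[-0.927, 0.28, 0.249], [0.375, 0.704, 0.604], [-0.006, 0.653, -0.757]]
contact_force: [0.3, -0.3, 0.6]
gripper_width: 0.0005
t 25.45 pos [0.5535 0.1825 0.113 ] F [ 0.3 -0.3  0.6] w 0.0004561302070164028 q [ 0.62  0.62 -0.86  2.11 -0.61  0.31  1.69]
offset mm [ -12.1   74.3 -182.7] twist [ 0.712 -0.009  0.044]
```

View pics/e8.png

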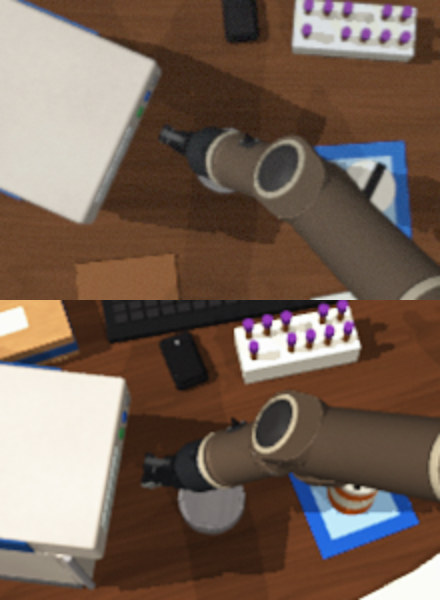

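```bash
python3 -m pendant '{"offset":[[0,3,-4],[0,6,-8],[0,10,-13],[0,14,-18],[0,18,-22],[0,23,-27],[0,28,-33],[0,33,-38],[0,37,-43],[0,39,-45]],"twist":[[0,0,0],[0,0,0],[0,0,0],[0,0,0],[0,0,0],[0,0,0],[0,0,0],[0,0,0],[0,0,0],[0,0,0]],"grip":[0,0,0,0,0,0,0,0,0,0]}'
python3 - <<'E'
from h import *
from workcell import bot
go([.54,.12,.30],155.5)
a=bot.capture("wrist")["image"][:,:,::-1];b=bot.capture("scene")["image"][:,:,::-1]
cv2.imwrite("pics/e9.png",np.vstack([cv2.resize(a,(480,300)),cv2.resize(b[130:280,190:430],None,fx=2,fy=2)]))
E
```

```text
clock: 26.55
tool_pos: [0.5535, 0.1838, 0.1735]
orientation: [[-0.927, 0.279, 0.249], [0.374, 0.704, 0.604], [-0.007, 0.653, -0.757]]
contact_force: [-0.2, 0.2, -0.2]
gripper_width: -0.0001
t 26.55 pos [0.5535 0.1838 0.1735] F [-0.2  0.2 -0.2] w -9.83491441337295e-05 q [ 0.63  0.49 -0.86  2.07 -0.62  0.44  1.62]
offset mm [ -12.2   33.9 -137.7] twist [ 0.712 -0.009  0.045]
```

View pics/e9.png

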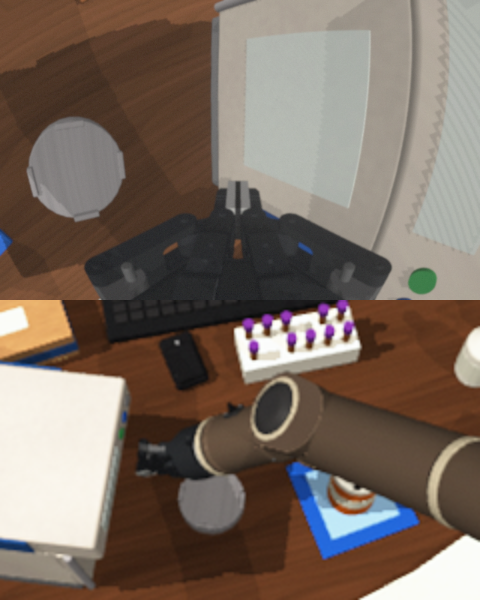

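The wrist view shows the door flush under the head. The scene view shows the carrier upright on the pad and the bystanders in place. The arm is clear, so I'm handing in.

```bash
python3 -c "
from workcell import bot
print(bot.close_job())"
```

```text
the job is handed in; nothing more can be done
None
```

I moved the carrier by its handle onto the blue pad and released it. I then pushed the door shut, the last part with the tool tilted about 41° under the control head. The job was handed in at about 26.6 s of the 64 s allowed, and no verdict was reported.

**Last checks:**
- **Carrier:** the last pictures show it upright on the pad. By eye it sat well inside the ±50 mm limits; I did not measure its final offset.
- **Door:** the push force fell to about zero past the catch. The tool then met a firm stop at about 24 N, where the shut door should be. After I backed off, the wrist view showed the door flush. I had no direct reading of its angle.
- **Surroundings:** the rack and mouse look unmoved in the last views. The scanner was outside them, the bottle was only partly in view, and neither was measured. The wrist force was about 0 N with the arm clear.

**What went wrong on the way:**
- **Push with the tool vertical:** it ended with about 32 N on the tool, probably the gripper body against the control head, so I backed off and switched to the tilted tool.
- **First tilted pose:** it ran two wrist joints (q5 and q6) to the edge of their range, so I changed the heading before going on.

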